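# Axle through the film roll holder

### The arm

A 6-joint arm with a two-finger parallel gripper is mounted at the origin on a cart in front of the work surface, level with it; the furniture and walls round the work are solid. World frame = base frame: x ahead of the robot, y to its left, z up, the work surface at z = 0. Lengths are in mm, angles in degrees, forces in N, time in s.
With the tool pointing down it reaches from about 300 to 850 mm from the base axis. Payload 4.2 kg.
Tool frame: the origin (TCP) lies at the very end of the fingers, on their centre line; the grasp point (between the pads) lies env.pinch_z behind it (env.pinch_z is the distance from the TCP to the grasp point, in mm); z points along the fingers, y is the line along which they close (so a half turn about z gives the same grasp; the last joint's range is limited). The gripper opens to 91 mm and grips with 3 to 60 N. Pads are 32 mm wide; open, the fingers measure 118 mm over their backs; the gripper's body (76 mm by 178 mm) begins 60 mm behind the grasp point.
Start: joints at [72.021, 18.312, 89.639, -0, 72.044, -1.146], TCP at [166.517, 550.377, 213.976] pointing down, gripper open.
Joint ranges: [-177.97, 177.97], [-48.28, 115.42], [12.27, 149.76], [-77.06, 257.06], [2.81, 150.46], [-146.56, 146.56]. Speed limits (degrees/s): [147.25, 147.25, 180, 180, 180, 180].

### API

Orientations are given as [roll, pitch, yaw] about the fixed x, y, z axes, in that order (R = Rz(yaw) Ry(pitch) Rx(roll)).
In Python, from workcell import state, vision, job_done, env gives the robot as it stands.
- The arm moves only by the tool servo_tool, never from a script. Its argument "rows" is a list of rows, each a list of 5 numbers: the shift along the tool's x, y, z scaled (see below), then the turn about the tool's z scaled (see below), then the opening, from 0 (shut) to 1 (fully open). A call has 1 to 20 rows; each row is the pose to reach, as a shift and turn from the pose commanded when the call began, along the tool's axes at that moment; what a row does not reach only later rows make up. The controller multiplies each number of a shift by 200 mm and each number of a turn by 90 degrees. A row lasts 1/12 s, in which the tool goes at most 41.7 mm and 7.16 degrees, less where a joint would pass 70% of its speed; a pose out of reach is approached as far as the arm can. A call with a number of a shift or a turn outside -1 to 1 is refused whole. A call with a gripper value outside its range is refused whole. The fingers move at their own pace and stop on an object; "force" is the grip in N (left out, the last holds). Time passes only in rows, so rows that repeat a pose let the fingers close. It gives the time, the measured TCP pose, the force, the opening and the grip force at its end, in the units of the state.
- state(): the state, without advancing time (a new reading comes with each control period).
- vision.grab_frame(name): name is "side" or "top" or "wrist"; returns the picture (420x560x3 uint8, red, green, blue); there is no depth.
- vision.camera_info(name): a dict with "vertical_fov" (degrees; the focal length in pixels is half the picture's height over the tangent of half this angle, whatever the lens; pixels are square), "cx", "cy" (the principal point, pixels), "distortion" ([k1, k2, p1, p2, k3] as OpenCV has them; the pictures are not rectified), "T" (4x4, takes a point from camera to world coordinates). Camera axes: x right, y up, looking along -z (the intrinsics and any distortion apply to the point x, -y, -z); pixel columns grow to the right and rows downward; lengths in mm; the calibration is good to about 2 mm. A picture is of the moment at which its call begins: read the wrist's pose just before it. camera_info takes no time and is no camera call; for the wrist camera it gives the pose at the moment of the call.
- job_done(): hands the job in; it is judged then, once.
The state is a dict: "time_s": time; "qpos": joint angles; "qvel": joint speeds; "effort": joint torques, N m; "ee_pos": TCP position; "ee_rot": TCP orientation; "force": force on the tool from outside, world axes, zero at the start; "torque": the same for the moment, N m; "gripper_width": finger opening in mm; "gripper_force": force on a finger pad.
Only numpy, scipy, OpenCV 4.12 (cv2) and the standard library are available. Lean on these libraries where they do the work, as an engineer would, in place of code of your own. Each camera call takes 0.05 s, during which the arm holds its last target. There are 200 camera calls.

### The job

Mount the film roll in its bench holder: take the axle with the longer shaft off its rest and push it from the left through the left upright, the roll and the right upright until its collar is up against the left upright, then let go of it. Leave the short axle on its rest, and the roll standing in its holder.

Things in the scene. Friction and masses are not known exactly. Their poses are not given: they have to be found in the camera images.
- axle_long_grip (a point): Axle to use, level on its rest, 90 g +-30%: grey handle dia 20 mm, 82 long; collar disc dia 44, 6 thick; steel shaft dia 12, 125 long, round tip. Point: where to grasp the handle, on the centre line, 38 mm from its free end. Axle lies along own y, shaft to -y (robot's right), z up. From the point along -y: collar's shaft-side face 50 mm, tip 175, centre of mass about 95.
- rest_long: The long axle's rest, fixed: grey base 60 x 76 x 10 mm, two uprights with 15 mm wide notches open at the top, under the shaft; cheeks reach 55 mm above the worktop. Axle's centre line lies 50 mm above the worktop; lift it straight up. Origin: centre of the base's underside; y along the axle, whose grasp point is 85 mm to +y, clear of the rest.
- axle_short_grip (a point): Second axle on an identical rest, not to be used: same handle and collar, but its steel shaft is only 70 mm long (tip 120 mm from this point), too short for the far upright. Same point on the handle and same axes as the long one. It lies some 9 to 23 cm nearer to or farther from the robot than the long one.
- holder_axis (a point): Roll holder, fixed: base 110 x 130 x 12 mm, two aluminium uprights 64 wide, 12 thick, top 88 above the worktop, with aligned round holes dia 32. Point: on the hole line, midway between uprights, 62 mm up. Hole line along own y, +y to robot's left. Uprights' outer faces at y = +-44 mm, inner +-32. Collar home: axle's grasp point at y = +94. Let go, the axle sinks 10 mm onto the holes' edges.
- roll_centre (a point): Centre of the loose film roll, 250 g: white, dia 84 mm, 54 wide, cardboard core 56 wide with a through bore of dia 36 along own y. It stands on two rollers between the holder's uprights, its top 104 mm above the worktop, its bore in line with their holes.
Things that resemble listed ones, but are neither listed nor needed, are in the scene too. Leave any yellow look-alike of the part that bears roll_centre alone.

How it is judged (in metres and radians):
At the end, for the whole second after the job is handed in: Long axle through both uprights and the roll from the left: collar within 15 mm of the left upright, within 15 degrees of the hole line, grasp point within 30 mm sideways, +25/-35 mm in height of it; roll centre within 20 mm of the holder point; short axle within 30 mm of its start (y of axle_long_grip in the frame of holder_axis between 0.085 and 0.109 m and x of axle_long_grip in the frame of holder_axis between -0.03 and 0.03 m and z of axle_long_grip in the frame of holder_axis between -0.035 and 0.025 m and angle between the y axis of axle_long_grip and the y axis of holder_axis, either way round below 0.26 rad and distance between roll_centre and holder_axis below 0.02 m and distance of axle_short_grip from where it was at the start of the episode below 0.03 m); the robot touches nothing.
It fails at once if the short axle is moved more than 50 mm from where it started (distance of axle_short_grip from where it was at the start of the episode above 0.05 m).
It fails at once if the roll is knocked more than 40 mm out of its place (distance of roll_centre from where it was at the start of the episode above 0.04 m).
It also fails if it takes over 48 s, if anything falls off the work surface, if the arm or the gripper's body presses on something with over 40 N, if the wrist force passes 120 N, or if a joint passes its speed limit or range.

## Working session

There is one attempt and no reset: what is moved stays moved. The work goes in short steps, Python scripts to look and compute and a tool call to move; the robot and the scene stay as the last step left them, time stands still between calls to the robot, and variables do not carry over. Pictures are saved under pics/ and viewed, at most 10 in all, crops included, and the job is handed in when it is done.

Besides the shell and the picture viewer there is one more tool, called as name(argument=value, ...) on one line, values as JSON. servo_tool: Moves the arm, as the interface text tells. Its arguments: {"type":"object","properties":{"rows":{"type":"array"},"force":{"type":"number"}},"required":["rows"]}

```bash
ls; mkdir -p pics; python3 - <<'E'
from workcell import state, vision, env
import cv2,numpy as np
np.set_printoptions(precision=4,suppress=True)
for n in ("side","top"):
    cv2.imwrite(f"pics/{n}0.png",vision.grab_frame(n)[:,:,::-1])
for n in ("side","top","wrist"): print(n,vision.camera_info(n))
print(env.pinch_z,state())
E
```

```text
pics
side {'vertical_fov': 54.71077866616059, 'cx': 277.76113425154375, 'cy': 206.6873913115879, 'distortion': array([-0.0714,  0.    ,  0.    ,  0.    ,  0.    ]), 'T': array([[   0.9496,    0.1163,   -0.291 ,  258.4685],
       [  -0.3127,    0.412 ,   -0.8558, -697.9782],
       [   0.0204,    0.9037,    0.4276,  428.6527],
       [   0.    ,    0.    ,    0.    ,    1.    ]])}
top {'vertical_fov': 42.59158233206729, 'cx': 279.09175347730013, 'cy': 208.13115298599448, 'distortion': array([-0.0938,  0.    ,  0.    ,  0.    ,  0.    ]), 'T': array([[   0.0003,    0.9903,   -0.1388,  374.4774],
       [  -1.    ,    0.0003,    0.0003,    4.0438],
       [   0.0003,    0.1388,    0.9903, 1133.5335],
       [   0.    ,    0.    ,    0.    ,    1.    ]])}
wrist {'vertical_fov': 62.55931189086077, 'cx': 281.0075827487207, 'cy': 210.85885523086765, 'distortion': array([-0.07,  0.  ,  0.  ,  0.  ,  0.  ]), 'T': array([[  0.2908,  -0.9231,  -0.2517,  94.2232],
       [  0.9568,   0.2799,   0.0787, 572.4516],
       [ -0.0022,  -0.2637,   0.9646, 383.6712],
       [  0.    ,   0.    ,   0.    ,   1.    ]])}
18.8 {'time_s': 0.1, 'qpos': array([72.0194, 18.3479, 89.6983, -0.0002, 72.0428, -1.1474]), 'qvel': array([ 0.0301, -0.2323, -0.2204, -0.0662,  0.1619, -0.0047]), 'effort': array([ -0.0003, -41.3327, -23.2506,   0.0727,   0.0423,  -0.0001]), 'ee_pos': array([166.3924, 549.9429, 213.2126]), 'ee_rot': array([-179.911 ,   -0.0016,  163.1668]), 'force': array([ 0.2262,  0.59  , -0.0842]), 'torque': array([0.0513, 0.0532, 0.0106]), 'gripper_force': 0.0, 'gripper_width': 91.11222979760069}
```

View pics/side0.png

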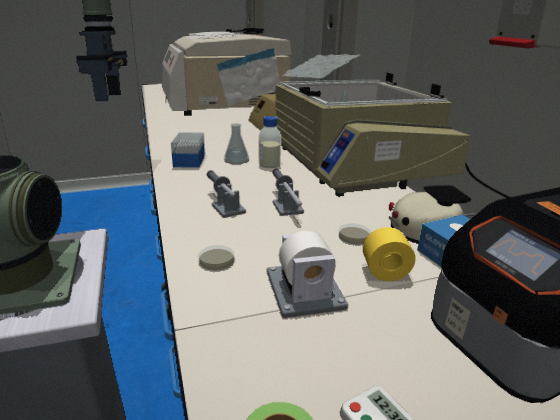

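View pics/top0.png

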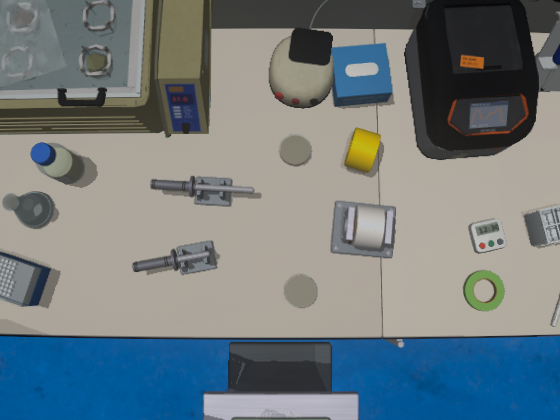

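The top view shows two grey axles on rests. The far one runs from (152,184) to its tip at (254,190), with the shaft sticking out well past its rest. The near one runs from (134,267) to about (215,255), and its shaft ends at the rest. By the description the far one is the long axle. The holder with the white roll is at (365,229), and the yellow look-alike is at (363,150). Next I check the choice in one close crop.

```bash
python3 - <<'E'
import cv2,numpy as np
a=cv2.imread("pics/top0.png")
c1=cv2.resize(a[165:285,125:265],None,fx=4,fy=4,interpolation=cv2.INTER_CUBIC)
cv2.imwrite("pics/c1.png",c1)
c2=cv2.resize(a[190:265,320:410],None,fx=6,fy=6,interpolation=cv2.INTER_CUBIC)
cv2.imwrite("pics/c2.png",c2)
E
```

```text
(no output)
```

View pics/c1.png

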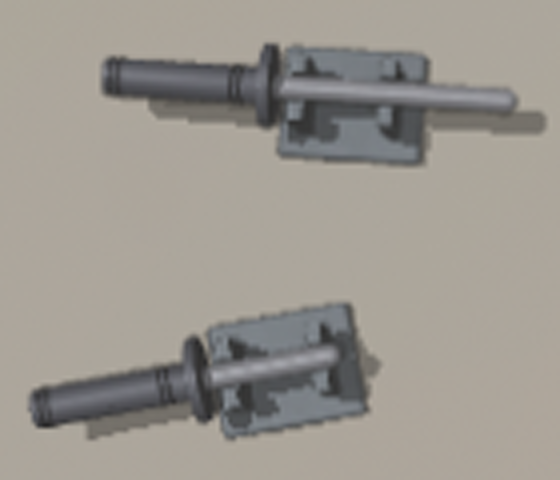

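View pics/c2.png

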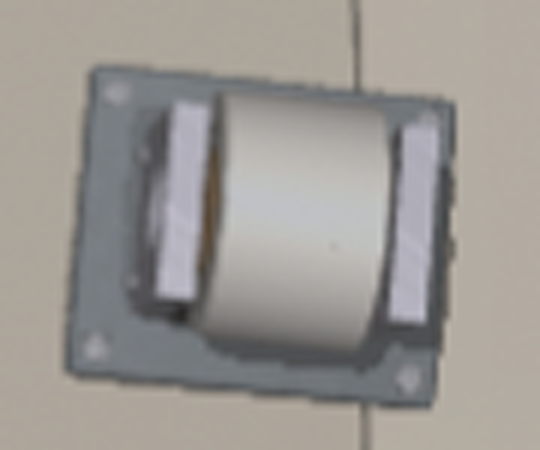

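The close crop confirms the choice. On the far axle the shaft runs well past the rest: handle end (104,76), collar (270,85), tip (516,101) in crop pixels. On the near axle it ends at the rest's second upright. The holder crop shows the upright tops and the four base corners clearly.

```bash
cat > h.py <<'E'
from workcell import state, vision, env
import cv2,numpy as np
np.set_printoptions(precision=2,suppress=True)
def K(ci):
    f=210/np.tan(np.radians(ci["vertical_fov"]/2)); return np.array([[f,0,ci["cx"]],[0,f,ci["cy"]],[0,0,1.]])
def ray(ci,px):
    p=cv2.undistortPoints(np.array(px,float).reshape(-1,1,2),K(ci),ci["distortion"]).reshape(-1,2)
    d=np.c_[p[:,0],-p[:,1],-np.ones(len(p))]@ci["T"][:3,:3].T
    return ci["T"][:3,3],d
def atz(ci,px,z):
    o,d=ray(ci,px); return o+d*((z-o[2])/d[:,2])[:,None]
def proj(ci,P):
    T=np.linalg.inv(ci["T"]); c=np.atleast_2d(P)@T[:3,:3].T+T[:3,3]
    return cv2.projectPoints(c*[1,-1,-1],np.zeros(3),np.zeros(3),K(ci),ci["distortion"])[0].reshape(-1,2)
E
python3 - <<'E'
from h import *
ci=vision.camera_info("top")
c=lambda P,s,o:(np.array(P)+.5)/s-.5+o
ax=atz(ci,c([(104,76),(270,85),(516,101)],4,(125,165)),50)
print("long",ax,np.linalg.norm(ax[2]-ax[0]))
d=ax[0]-ax[2];yl=np.degrees(np.arctan2(-d[0],d[1]));print("yaw",yl)
sh=atz(ci,c([(34,408),(200,380),(335,353)],4,(125,165)),50);print("short",sh,np.linalg.norm(sh[2]-sh[0]))
u=atz(ci,c([(175,102),(210,103),(192,298),(157,295),(405,123),(438,125),(422,322),(390,320)],6,(320,190)),88)
b=atz(ci,c([(92,68),(455,102),(430,406),(68,375)],6,(320,190)),12)
L,R=u[:4].mean(0),u[4:].mean(0);print("upr",L,R,np.linalg.norm(L-R),(L+R)/2,"base",b.mean(0))
d=L-R;print("yaw upr",np.degrees(np.arctan2(-d[0],d[1])))
for d in (b[0]-b[1],b[3]-b[2]): print(np.degrees(np.arctan2(-d[0],d[1])),np.linalg.norm(d))
for d in (u[0]-u[3],u[1]-u[2],u[4]-u[7],u[5]-u[6]): print(np.degrees(np.arctan2(d[1],d[0])),np.linalg.norm(d))
E
```

```text
long [[577.08 267.79  50.  ]
 [572.27 181.85  50.  ]
 [563.92  55.72  50.  ]] 212.4687363667278
yaw -3.55159522793394
short [[407.11 298.03  50.  ]
 [421.58 213.96  50.  ]
 [435.36 145.99  50.  ]] 154.64278484150907
upr [ 492.12 -135.29   88.  ] [ 484.53 -210.63   88.  ] 75.72264071383991 [ 488.33 -172.96   88.  ] base [ 487.4 -172.6   12. ]
yaw upr -5.753366985057373
-5.361109834266421 128.59879920575523
-5.001045170309766 126.55253552876385
-6.25733901287095 63.667491184911
-6.28808519187288 64.33779401004075
-5.844704606827021 64.9578016179542
-6.211912956859523 65.01595993724975
```

```bash
cat >> h.py <<'E'
import json
def cmd(): return json.load(open("cmd.json"))
def did(sx,sy,sz,t):
    "advance the commanded pose by a move (numbers as sent)"
    p=cmd(); a=np.radians(p[3])
    p[0]+=200*(sx*np.cos(a)+sy*np.sin(a)); p[1]+=200*(sx*np.sin(a)-sy*np.cos(a)); p[2]-=200*sz; p[3]-=90*t
    json.dump(p,open("cmd.json","w")); return np.array(p)
def need(x,y,z,yaw):
    p=cmd(); a=np.radians(p[3]); d=np.array([x-p[0],y-p[1]])
    return np.array([d@[np.cos(a),np.sin(a)],d@[np.sin(a),-np.cos(a)],p[2]-z])/200, (p[3]-yaw)/90
json.dump([166.517,550.377,213.976,163.167],open("cmd.json","w")) if not __import__("os").path.exists("cmd.json") else 0
E
python3 -c "
from h import *
print(need(574.7,229.9,200,86.45)); print(did(-1,-.4,0,.852)); np.set_printoptions(precision=4);print(need(574.7,249.9,190,86.45))"
```

```text
(array([-2.42, -0.94,  0.07]), 0.8524111111111111)
[334.78 415.89 213.98  86.49]
(array([-0.7549,  1.2482,  0.1199]), 0.0004111111111111793)
```

servo_tool(rows=[[-0.1,-0.05,0,0.08,1],[-0.3,-0.15,0,0.16,1],[-0.5,-0.25,0,0.24,1],[-0.7,-0.32,0,0.32,1],[-0.85,-0.4,0,0.4,1],[-1,-0.4,0,0.48,1],[-1,-0.4,0,0.56,1],[-1,-0.4,0,0.64,1],[-1,-0.4,0,0.72,1],[-1,-0.4,0,0.8,1],[-1,-0.4,0,0.852,1],[-1,-0.4,0,0.852,1]])

```text
time_s: 1.1
ee_pos: [334.7, 415.6, 213.5]
ee_rot: [-180.0, 0.0, 86.4]
force: [0.4, -0.2, -1.2]
gripper_width: 91.3
gripper_force: 0.0
```

servo_tool(rows=[[-0.15,0.2,0,0,1],[-0.3,0.4,0,0,1],[-0.45,0.6,0,0,1],[-0.6,0.8,0,0,1],[-0.75,1,0.1,0,1]])

```text
time_s: 1.52
ee_pos: [494.8, 280.8, 205.7]
ee_rot: [179.8, -0.1, 86.7]
force: [0.5, 1.2, -0.8]
gripper_width: 91.5
gripper_force: 0.0
```

servo_tool(rows=[[0,0.12,0,0,1],[0,0.25,0,0,1],[0,0.25,0,0,1],[0,0.25,0,0,1]])

```text
time_s: 1.85
ee_pos: [543.0, 278.1, 203.3]
ee_rot: [-179.9, 0.0, 86.5]
force: [0.0, -0.6, -0.4]
gripper_width: 91.1
gripper_force: 0.0
```

```bash
python3 - <<'E'
from h import *
did(-.75,1,.1,0); print(did(0,.25,0,0))
ci=vision.camera_info("wrist"); im=vision.grab_frame("wrist"); print(state()["ee_pos"],state()["time_s"])
json.dump({k:np.array(v).tolist() for k,v in ci.items()},open("w1.json","w"))
cv2.imwrite("pics/w1.png",im[:,:,::-1])
d=np.array([np.sin(np.radians(3.55)),np.cos(np.radians(3.55))]);g=np.array([574.7,229.9])
print(proj(ci,[[*(g+38*d),50],[*g,50],[*(g-50*d),50],[*(g-175*d),50]]))
E
```

```text
[575.12 250.85 193.98  86.49]
[542.01 278.38 203.57] 1.9
[[318.3  205.21]
 [317.2  242.12]
 [315.77 287.31]
 [312.37 384.44]]
```

View pics/w1.png

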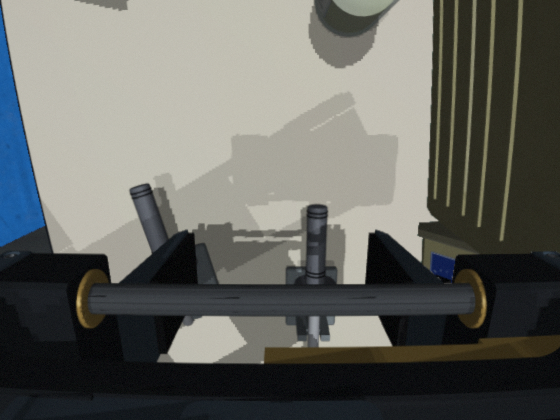

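The wrist view shows the long axle's handle end at (318,208), where my prediction was (318,205). The axle position is good laterally. Next I approach it and grasp.

```bash
python3 - <<'E'
from h import *
np.set_printoptions(precision=4,suppress=True)
json.dump([542.4,278.4,204,86.49],open("cmd.json","w"))
print(need(574.7,229,31,86.45)); print(did(-.23,.175,.5,0)); print(need(574.7,229,31,86.45))
E
```

```text
(array([-0.2366,  0.1763,  0.865 ]), 0.000444444444444356)
[574.5181 230.3435 104.      86.49  ]
(array([-0.0066,  0.0013,  0.365 ]), 0.000444444444444356)
```

servo_tool(rows=[[-0.12,0.09,0.1,0,1],[-0.23,0.175,0.25,0,1],[-0.23,0.175,0.4,0,1],[-0.23,0.175,0.5,0,1],[-0.23,0.175,0.5,0,1],[-0.23,0.175,0.5,0,1]])

```text
time_s: 2.4
ee_pos: [573.2, 230.9, 103.9]
ee_rot: [-179.9, 0.0, 86.6]
force: [0.2, 0.3, 0.2]
gripper_width: 91.1
gripper_force: 0.0
```

servo_tool(rows=[[-0.006,0.002,0.12,0,1],[-0.006,0.002,0.24,0,1],[-0.006,0.002,0.32,0,1],[-0.006,0.002,0.365,0,1],[-0.006,0.002,0.365,0,1],[-0.006,0.002,0.365,0,0],[-0.006,0.002,0.365,0,0],[-0.006,0.002,0.365,0,0],[-0.006,0.002,0.365,0,0],[-0.006,0.002,0.365,0,0],[-0.006,0.002,0.365,0,0],[-0.006,0.002,0.365,0,0],[-0.006,0.002,0.365,0,0],[-0.006,0.002,0.365,0,0]], force=50)

```text
time_s: 3.57
ee_pos: [575.0, 229.3, 31.2]
ee_rot: [-180.0, -0.0, 86.5]
force: [0.2, -1.2, 0.5]
gripper_width: 34.3
gripper_force: 0.0
```

servo_tool(rows=[[0,0,0,0,0],[0,0,0,0,0],[0,0,0,0,0],[0,0,0,0,0],[0,0,0,0,0],[0,0,0,0,0],[0,0,0,0,0],[0,0,0,0,0]])

```text
time_s: 4.23
ee_pos: [575.0, 229.3, 31.2]
ee_rot: [180.0, -0.0, 86.5]
force: [0.6, 0.2, -0.0]
gripper_width: 18.9
gripper_force: 50.0
```

servo_tool(rows=[[0,0,-0.05,0,0],[0,0,-0.15,0,0],[0,0,-0.3,0,0],[0,0,-0.45,0,0],[0,0,-0.45,0,0],[0,0,-0.45,0,0],[0,0,-0.45,0,0]])

```text
time_s: 4.82
ee_pos: [574.3, 229.2, 121.1]
ee_rot: [-180.0, 0.0, 86.5]
force: [-0.3, 0.2, -1.7]
gripper_width: 18.9
gripper_force: 50.0
```

```bash
python3 - <<'E'
from h import *
np.set_printoptions(precision=4,suppress=True)
s=state();print(s["ee_pos"],s["ee_rot"],s["force"],s["torque"],s["gripper_width"])
did(-.006,.002,.365,0); print(did(0,0,-.45,0))
h=np.array([488,-173]);a=np.radians(5.8);d=np.array([np.sin(a),np.cos(a)]);
t=h+250*d; print(t,need(*t,121,84.2))
vision
cs=vision.camera_info("side"); P=[[*(h+y*d),62] for y in (44,-44)]
print(proj(cs,P))
E
```

```text
[574.3403 229.1508 121.0638] [-179.9531    0.0098   86.4853] [-0.3384  0.2316 -1.7157] [-0.0659  0.0619 -0.027 ] 18.912958564035833
[574.8439 229.1213 121.      86.49  ]
[513.2641  75.7202] (array([-0.7844, -0.2604,  0.    ]), 0.025444444444444356)
[[298.7875 246.4623]
 [313.4033 274.9395]]
```

servo_tool(rows=[[-0.1,-0.03,0,0.01,0],[-0.25,-0.08,0,0.02,0],[-0.4,-0.13,0,0.025,0],[-0.55,-0.18,0,0.025,0],[-0.7,-0.23,0,0.025,0],[-0.784,-0.26,0,0.025,0],[-0.784,-0.26,0,0.025,0],[-0.784,-0.26,0,0.025,0],[-0.784,-0.26,0,0.025,0]])

```text
time_s: 5.57
ee_pos: [513.4, 76.5, 120.5]
ee_rot: [-179.9, -0.0, 84.2]
force: [0.7, 1.2, -0.7]
gripper_width: 19.2
gripper_force: 50.0
```

```bash
python3 - <<'E'
from h import *
s=state();print(did(-.784,-.26,0,.025),s["ee_pos"],s["ee_rot"],s["force"])
im=vision.grab_frame("side");t=vision.grab_frame("top")
A=cv2.resize(im[185:320,240:390],(600,540),interpolation=cv2.INTER_CUBIC)
cv2.imwrite("pics/s1.png",A[:,:,::-1]); cv2.imwrite("pics/t1.png",cv2.resize(t[170:270,230:410],(720,400),interpolation=cv2.INTER_CUBIC)[:,:,::-1])
E
```

```text
[513.34  75.8  121.    84.24] [513.44  76.49 120.5 ] [-179.94   -0.02   84.23] [ 0.69  1.21 -0.72]
```

View pics/s1.png

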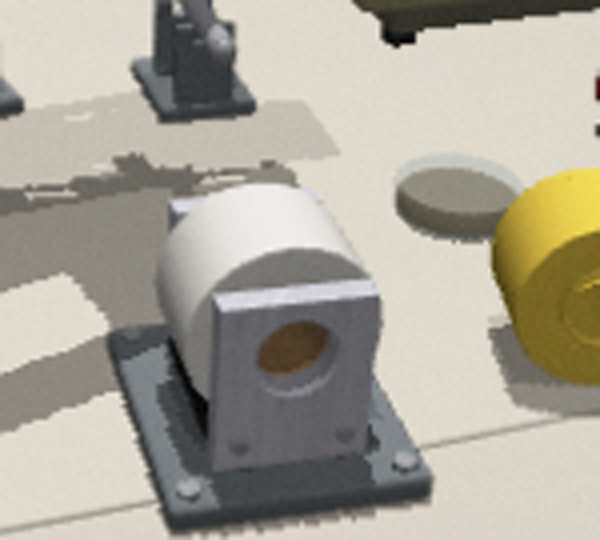

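View pics/t1.png

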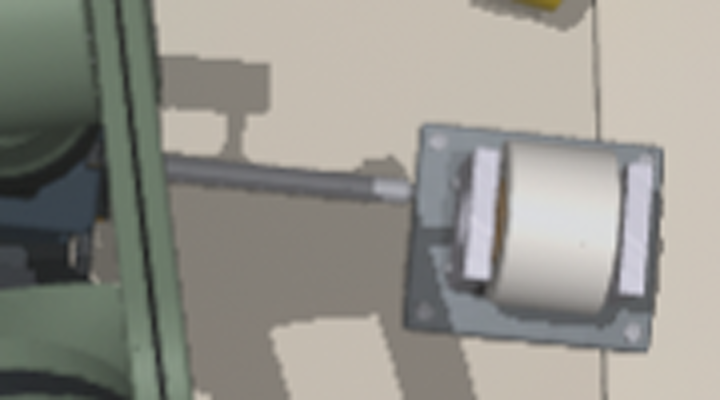

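The side crop shows the right upright's hole centred at (299,357), which is full-frame (314.4,273.9) against a prediction of (313.4,274.9). The held axle's tip is at (222,45) there. In the top crop the shaft runs straight out of the gripper to its tip at (410,190), lined up with the holder. Next I triangulate the tip.

```bash
python3 - <<'E'
from h import *
from scipy.optimize import least_squares
ct,cs=vision.camera_info("top"),vision.camera_info("side")
st=np.array([222.5/4-.5+240,45.5/4-.5+185]); tt=np.array([410.5/4-.5+230,190.5/4-.5+170])
r=least_squares(lambda p:np.r_[proj(cs,p)[0]-st,proj(ct,p)[0]-tt],[495,-98,140]);print("tip",r.x,r.fun)
s=state();p=s["ee_pos"];a=np.radians(s["ee_rot"][2]);e=np.array([p[0]-175*np.cos(a),p[1]-175*np.sin(a),p[2]+18.8]);print("expected",e)
# shaft line in top at z=140
print(atz(ct,[(165.5/4-.5+230,168.5/4-.5+170),(380/4-.5+230,187.5/4-.5+170)],140))
# right hole
h=np.array([488,-173]);b=np.radians(5.8);d=np.array([np.sin(b),np.cos(b)])
o,D=ray(cs,[(314.4,273.9)]);D=D[0]
n=np.array([*d,0]);q=np.array([*(h-44*d),62]);print("hole R",o+D*(((q-o)@n)/(D@n)),"pred",q)
E
```

```text
tip [495.78 -94.3  143.81] [ 0.31 -0.04 -0.1   0.31]
expected [496.37 -97.22 139.55]
[[507.13  19.04 140.  ]
 [498.24 -80.69 140.  ]]
hole R [ 485.06 -216.93   63.76] pred [ 483.55 -216.77   62.  ]
```

servo_tool(rows=[[0,0.002,0.1,0,0],[0,0.002,0.2,0,0],[0,0.002,0.3,0,0],[0,0.002,0.39,0,0],[0,0.002,0.39,0,0],[0,0.002,0.39,0,0],[0,0.002,0.39,0,0]])

```text
time_s: 6.25
ee_pos: [514.8, 76.6, 43.9]
ee_rot: [179.9, -0.0, 84.3]
force: [0.5, -0.1, -0.5]
gripper_width: 19.1
gripper_force: 50.0
```

```bash
python3 - <<'E'
from h import *
np.set_printoptions(precision=4,suppress=True)
s=state();print(did(0,.002,.39,0),s["ee_pos"],s["ee_rot"],s["force"])
h=np.array([488.5,-173]);a=np.radians(5.8);d=np.array([np.sin(a),np.cos(a)])
for y in (215,180,120,100,94): print(y,need(*(h+y*d),43,84.2))
im=vision.grab_frame("side");t=vision.grab_frame("top")
A=cv2.resize(im[195:300,265:345],(480,600),interpolation=cv2.INTER_CUBIC); B=cv2.resize(t[190:260,280:320],(320,560),interpolation=cv2.INTER_CUBIC)
B=cv2.resize(t[190:265,270:400],(520,300),interpolation=cv2.INTER_CUBIC)
C=np.zeros((600,800,3),np.uint8);C[:540,:]=0
A=cv2.resize(im[195:300,265:345],(280,368),interpolation=cv2.INTER_CUBIC);C[:368,:280]=A;C[:300,280:]=B
cv2.imwrite("pics/st2.png",C[:368,:,::-1])
E
```

```text
[513.7397  75.7588  43.      84.24  ] [514.799   76.5904  43.9217] [179.9173  -0.0272  84.2806] [ 0.4993 -0.1079 -0.53  ]
215 (array([-0.1752,  0.    ,  0.    ]), 0.000444444444444356)
180 (array([-0.3502, -0.0001,  0.    ]), 0.000444444444444356)
120 (array([-0.6502, -0.0003,  0.    ]), 0.000444444444444356)
100 (array([-0.7502, -0.0004,  0.    ]), 0.000444444444444356)
94 (array([-0.7802, -0.0004,  0.    ]), 0.000444444444444356)
```

View pics/st2.png

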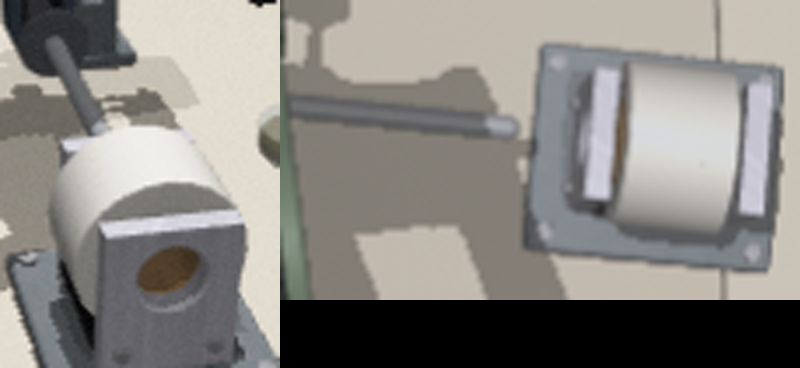

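The composite shows the shaft level with the holes. Its tip is at (510,127) in the top crop, about 25 mm short of the left upright and pointing at its middle. I insert in stages and watch the force.

servo_tool(rows=[[-0.05,0,0,0,0],[-0.1,0,0,0,0],[-0.15,0,0,0,0],[-0.19,0,0,0,0],[-0.23,0,0,0,0],[-0.27,0,0,0,0],[-0.31,0,0,0,0],[-0.35,0,0,0,0],[-0.35,0,0,0,0],[-0.35,0,0,0,0]])

```text
time_s: 7.18
ee_pos: [506.8, 5.9, 43.2]
ee_rot: [-180.0, -0.0, 84.2]
force: [-0.1, 0.4, -0.9]
gripper_width: 19.3
gripper_force: 50.0
```

servo_tool(rows=[[-0.04,0,0,0,0],[-0.08,0,0,0,0],[-0.12,0,0,0,0],[-0.16,0,0,0,0],[-0.2,0,0,0,0],[-0.24,0,0,0,0],[-0.28,0,0,0,0],[-0.32,0,0,0,0],[-0.35,0,0,0,0],[-0.35,0,0,0,0],[-0.35,0,0,0,0]])

```text
time_s: 8.1
ee_pos: [499.7, -63.7, 43.2]
ee_rot: [180.0, -0.0, 84.2]
force: [0.1, 0.7, 1.1]
gripper_width: 19.2
gripper_force: 50.0
```

Still no contact. I push on slowly to the collar, about 16 mm away by calculation.

servo_tool(rows=[[-0.01,0,0,0,0],[-0.02,0,0,0,0],[-0.03,0,0,0,0],[-0.04,0,0,0,0],[-0.05,0,0,0,0],[-0.06,0,0,0,0],[-0.06,0,0,0,0],[-0.06,0,0,0,0]])

```text
time_s: 8.77
ee_pos: [498.5, -75.4, 43.2]
ee_rot: [-180.0, -0.0, 84.2]
force: [0.8, 0.1, -0.7]
gripper_width: 19.2
gripper_force: 50.0
```

servo_tool(rows=[[-0.005,0,0,0,0],[-0.01,0,0,0,0],[-0.015,0,0,0,0],[-0.02,0,0,0,0],[-0.025,0,0,0,0],[-0.025,0,0,0,0]])

```text
time_s: 9.27
ee_pos: [498.1, -80.1, 43.2]
ee_rot: [180.0, -0.0, 84.2]
force: [-0.5, 0.6, -0.4]
gripper_width: 19.2
gripper_force: 50.0
```

servo_tool(rows=[[-0.005,0,0,0,0],[-0.01,0,0,0,0],[-0.015,0,0,0,0],[-0.02,0,0,0,0],[-0.02,0,0,0,0]])

```text
time_s: 9.68
ee_pos: [498.2, -80.3, 43.2]
ee_rot: [180.0, -0.4, 84.0]
force: [2.9, 17.4, -1.2]
gripper_width: 19.1
gripper_force: 50.0
```

The collar made contact at 17 N. I ease off, lower 8 mm toward the hole edges, and release.

servo_tool(rows=[[0.017,0,0,0,0],[0.017,0,0.015,0,0],[0.017,0,0.03,0,0],[0.017,0,0.04,0,0],[0.017,0,0.04,0,0],[0.017,0,0.04,0,0]])

```text
time_s: 10.18
ee_pos: [498.2, -80.2, 34.9]
ee_rot: [180.0, -0.1, 84.2]
force: [1.7, 5.7, -0.1]
gripper_width: 19.3
gripper_force: 50.0
```

servo_tool(rows=[[0.003,0,0,0,0.25],[0.003,0,0,0,0.28],[0.003,0,0,0,0.31],[0.003,0,0,0,0.34],[0.003,0,0,0,0.37],[0.003,0,0,0,0.4],[0.003,0,0,0,0.45],[0.003,0,0,0,0.5],[0.003,0,0,0,0.55],[0.003,0,0,0,0.6],[0.003,0,0,0,0.6],[0.003,0,0,0,0.6],[0.003,0,0,0,0.6],[0.003,0,0,0,0.6]])

```text
time_s: 11.35
ee_pos: [498.1, -80.2, 35.2]
ee_rot: [180.0, -0.0, 84.2]
force: [-0.4, 0.2, -0.2]
gripper_width: 54.8
gripper_force: 0.0
```

servo_tool(rows=[[0,0,-0.05,0,0.6],[0,0,-0.15,0,0.6],[0,0,-0.3,0,0.6],[0,0,-0.5,0,0.6],[0,0,-0.7,0,0.6],[0,0,-0.8,0,0.6],[0,0,-0.8,0,0.6],[0,0,-0.8,0,0.6]])

```text
time_s: 12.02
ee_pos: [498.5, -80.3, 196.9]
ee_rot: [179.8, 0.0, 84.2]
force: [0.2, -0.2, -0.2]
gripper_width: 54.9
gripper_force: 0.0
```

servo_tool(rows=[[0.15,0,0,0,0.6],[0.35,0,0,0,0.6],[0.55,0,0,0,0.6],[0.75,0,0,0,0.6],[0.95,0,0,0,0.6],[0.95,0,0,0,0.6],[0.95,0,0,0,0.6]])

```text
time_s: 12.6
ee_pos: [515.9, 110.3, 193.3]
ee_rot: [-179.8, 0.1, 84.5]
force: [0.6, -1.1, 0.3]
gripper_width: 54.8
gripper_force: 0.0
```

```bash
python3 - <<'E'
from h import *
s=state();print(s["ee_pos"],s["force"],s["time_s"])
im=vision.grab_frame("side");t=vision.grab_frame("top")
C=np.zeros((420,800,3),np.uint8)
C[:420,:320]=cv2.resize(im[195:300,265:345],(320,420),interpolation=cv2.INTER_CUBIC);C[:400,320:]=cv2.resize(t[180:280,280:400],(480,400),interpolation=cv2.INTER_CUBIC)
cv2.imwrite("pics/end.png",C[:,:,::-1])
E
```

```text
[515.95 110.33 193.3 ] [ 0.65 -1.13  0.33] 12.6
```

View pics/end.png

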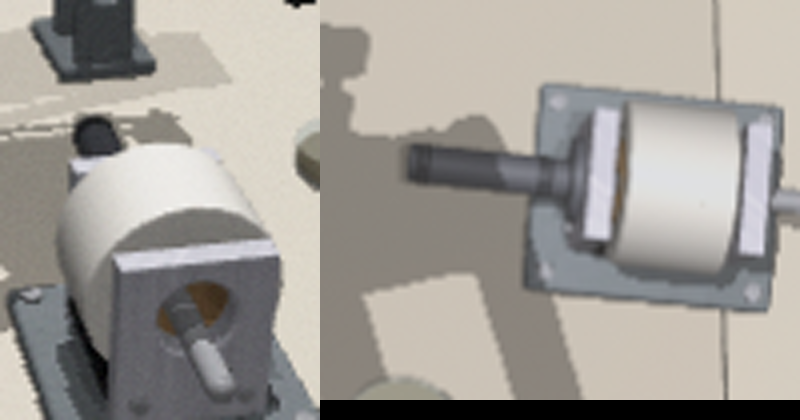

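The final view shows the tip sticking out of the right upright at (215,375). The collar is against the left upright at (578,190), the roll is standing in its holder, and the gripper is clear.

```bash
python3 -c "
from workcell import job_done
print(job_done())"
```

```text
the job is handed in; nothing more can be done
None
```

The long axle is through both uprights and the roll with its collar against the left upright and released; the short axle was left alone, and the job was handed in at about 12.6 s (verdict not shown).

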